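# Wedge the spring clip off a trolley wheel's axle

### The job

The stock trolley's wheel must come apart: take the wedge out of its wooden block, slide it down along the axle under the bow of the brass spring clip so that the clip spreads and eases off the axle sideways, and leave the clip lying flat on the wheel, clear of the axle. Work gently, by feel, with the wedge and not with the fingers on the clip; then stand the wedge back in its block, let go, and leave the other things on the bench where they are.

Things in the scene. Friction and masses are not known exactly. Their poses are not given: they have to be found in the camera images.
- wheel: Blue trolley wheel with a black tyre, 132 mm across, lying flat and fixed on a 150 mm square plywood board. Origin: on the axle's centre line at the bench surface; z up. The hub's flat top face is 62 mm above the origin. A steel axle, 16 mm in diameter, stands up from its centre, to 14 mm above that face. The wheel's +x points from the axle to the hub's pocket.
- axle_top (a point): Centre of the axle's top end, 14 mm above the hub's face.
- pocket (a point): Middle of the mouth of the hub's rectangular wedge pocket, level with the hub's face, 17 mm from the axle's centre line. The pocket runs from x = 6 to 28 mm and y = -13 to 13 mm in the wheel's frame and is 40 mm deep; the axle's flank (x = 8 mm) stands in its near end.
- clip: Brass spring clip, 6 mm thick, a U 36 mm wide, flat on the hub's face around the axle. Origin: at its underside, on the axle's centre line while fitted, axes then as the wheel's. Two sprung jaws run back from the bow at y = +-15 mm and pinch in behind the axle (wire centres at x = -5.5, y = +-9.7 mm; 0.3 mm play). Pushed about 11 mm towards its +x, the jaws spread over the axle and it is off. 45 g.
- clip_bow (a point): Middle of the clip's straight flat-topped bow (6 x 6 mm section), 3 mm above the hub, at x = 13 mm in the clip's frame. It crosses the pocket with a gap of only 2 mm to the axle. The wedge goes down here, flat back against the axle, thick side to the bow; with 4 to 10 N of push it snaps off when the tip is 6 to 15 mm below the hub's face, and is well clear at 30 to 36 mm.
- wedge: Steel wedge with an orange handle, tip down in the wooden block, tip 6 mm above the bench. Origin: middle of the tip edge, on the flat back face (the plane x = 0); z up. The blade is 10 mm wide (y) and thickens towards +x from 1.5 mm at the tip to 16 mm at 38 mm up, then stays so up to 54 mm, where a black shoulder 36 x 36 x 5 mm sits, centred at x = 8 mm. 130 to 210 g.
- wedge_handle (a point): Middle of the wedge's orange handle, 24 x 24 mm and 48 mm tall (59 to 107 mm above the tip), centred at x = 8 mm, y = 0 in the wedge's frame.
- holder: Fixed wooden block, 80 x 80 x 60 mm, origin at the middle of its underside. A through slot 22 mm (x) by 16 mm (y) in the middle takes the wedge's blade, 3 mm clear all round; the shoulder rests on the block's top, 60 mm up. With the blade centred, the wedge's origin is at x = -8 mm in the block's frame and its axes agree with the block's.
- can_yellow: Bystander: food can with yellow label, 74 mm across, 110 mm tall; origin under its centre.
- can_green: Bystander: food can with green label, 74 mm across, 110 mm tall; origin under its centre.
- jar: Bystander: jar with red cap, 70 mm across, 100 mm tall; origin under its centre.
- carton: Bystander: white carton 75 x 150 x 50 mm; origin under its centre.
- spare_wheel: Bystander: spare wheel lying flat, 100 mm across, 30 mm thick; origin under its centre.
- screwdriver: Bystander: screwdriver lying on the bench; origin at the middle of its underside, tip towards its +x.
- collar: Bystander: steel axle collar lying flat, 40 mm across, 14 mm high, 19 mm bore; origin under its centre.
Mind the look-alikes: they are no part of the job. There is more than one size of the wedge; the job needs the largest.

How it is judged:
On the way, in this order (a step that is already met when the one before it is completed fails the run):
1. the wedge is lifted clear out of its block (z of wedge in the frame of holder above 0.063 m), for 0.1 s.
2. the wedge's tip is between the axle and the bow, more than 5 mm below the clip's top, with the clip still on the axle (z of wedge in the frame of wheel below 0.063 m and x of wedge in the frame of wheel between 0.006 and 0.012 m and x of clip in the frame of wheel below 0.009 m), for 0.05 s.
3. the clip has come off the axle (moved more than 10.5 mm towards its bow) (x of clip in the frame of wheel above 0.0105 m), for 0.2 s.
At the end, for the whole second after the job is handed in: The clip lies flat (within 0.15 rad) on the hub's face, 10.5 to 40 mm from its fitted place in the direction of its bow, at rest; the wedge stands upright (within 0.1 rad) in its block with its shoulder down on the block's top (within 4 mm), released and at rest (x of clip in the frame of wheel between 0.0105 and 0.04 m and z of clip in the frame of wheel between 0.058 and 0.067 m and angle between clip's own z axis and vertical below 0.15 rad and linear speed of each of clip, wedge below 0.02 m/s and z of wedge in the frame of holder between 0.002 and 0.01 m and horizontal distance between wedge and holder below 0.016 m and angle between wedge's own z axis and vertical below 0.1 rad); the robot touches nothing.
It fails at once if the wedge presses on the clip with more than 25 N (contact force between wedge and clip above 25 N).
It fails at once if the wedge presses on the wheel or its axle with more than 25 N (contact force between wedge and wheel above 25 N).
It fails at once if the fingers press on the clip (more than 1 N) (contact force between the fingers and clip above 1 N).
It fails at once if the clip is thrown off the wheel (more than 60 mm from the axle) (horizontal distance between clip and wheel above 0.06 m).
It fails at once if another thing on the bench is shifted by more than 15 mm (distance of any of can_yellow, can_green, jar, carton, spare_wheel, screwdriver, collar from where it was at the start of the episode above 0.015 m).
It also fails if it takes over 48 s, if anything falls off the work surface, if the arm or the gripper's body presses on something with over 40 N, if the wrist force passes 120 N, or if a joint passes its speed limit or range.

### The arm

A 7-joint arm with a two-finger parallel gripper is mounted at the origin on the work surface. World frame = base frame: x ahead of the robot, y to its left, z up, the work surface at z = 0. Lengths are in m, angles in rad, forces in N, time in s.
With the tool pointing down it reaches from about 0.4 to 0.9 m from the base axis. Payload 5.5 kg.
Tool frame: the origin (TCP) lies midway between the tips of the shut fingers; the grasp point (between the pads) lies arm.grip_depth behind it (arm.grip_depth is the distance from the TCP to the grasp point, in m); z points along the fingers, y is the line along which they close (so a half turn about z gives the same grasp; the last joint's range is limited). The gripper opens to 92 mm and grips with 3 to 60 N. Pads are 19 mm wide; open, the fingers measure 130 mm over their backs; the gripper's body (75 mm by 190 mm) begins 47 mm behind the grasp point.
Start: joints at [-1.08, 0.501, -0.427, 1.55, 0.221, 1.138, -0.21], TCP at [0.147, 0.633, 0.227] pointing down, gripper open.
Joint ranges: [-2.88, 2.88], [-0.31, 2.03], [-1.54, 1.56], [0.2, 2.42], [-1.41, 4.55], [0.19, 2.02], [-2.57, 2.57]. Speed limits (rad/s): [2.57, 2.57, 3.14, 3.14, 3.14, 3.14, 3.14].

### API

Orientations are given as a 3x3 rotation matrix whose columns are the frame's x, y, z axes.
In Python, from plant import arm, viewer, hand_in gives the robot as it stands.
- The arm moves only by the tool move_arm, never from a script. Its argument "motion" is a list of rows, each a list of 4 numbers: the shift along the world's x, y, z in m, then the turn about the world's z in degrees. In form: [[x, y, z, twist], ...]. A call has 1 to 12 rows; each row is the pose to reach, as a shift and turn from the pose commanded when the call began; what a row does not reach only later rows make up. A row lasts 1/10 s, in which the tool goes at most 50 mm and 8.59 degrees, less where a joint would pass 70% of its speed; a pose out of reach is approached as far as the arm can. A call with a gripper value outside its range is refused whole. "jaw" is the closure, from -1 (fully open) to 1 (shut), set as the call begins (left out, the last holds). The fingers move at their own pace and stop on an object; "squeeze" is the grip in N (left out, the last holds). Time passes only in rows, so rows that repeat a pose let the fingers close. It gives the time, the measured TCP pose, the force and the opening at its end, in the units of the state.
- arm.state(): the state, without advancing time (a new reading comes with each control period).
- viewer.read_camera(name): name is "side" or "top" or "wrist"; returns the picture (420x560x3 uint8, red, green, blue); there is no depth.
- viewer.camera_params(name): a dict with "fx", "fy", "cx", "cy" (pixels), "origin" and "orientation" of the camera in the world; the wrist camera has in their place "hand_eye" (4x4, takes a point from camera to tool coordinates, whose origin is the TCP and whose axes are the flange's). Camera axes: x right, y down, z forward; pixel columns grow to the right and rows downward; lengths in m; the calibration is good to about 2 mm. A picture is of the moment at which its call begins: read the wrist's pose just before it. camera_params takes no time and is no camera call.
- hand_in(): hands the job in, once; it reports no verdict.
The state is a dict: "clock": time; "joint_positions": joint angles; "joint_velocities": joint speeds; "tau": joint torques, N m; "ee_pos": TCP position; "orientation": TCP orientation; "force": force on the tool from outside, world axes, zero at the start; "ft_torque": the same for the moment, N m; "opening": finger opening in m.
Only numpy, scipy, OpenCV 4.12 (cv2) and the standard library are available. Lean on these libraries where they do the work, as an engineer would, in place of code of your own. Each camera call takes 0.05 s, during which the arm holds its last target. There are 200 camera calls.

## Working session

There is one attempt and no reset: what is moved stays moved. The work goes in short steps, Python scripts to look and compute and a tool call to move; the robot and the scene stay as the last step left them, time stands still between calls to the robot, and variables do not carry over. Pictures are saved under pics/ and viewed, on a budget of 10 in all, crops included, one or two more only if the job needs it, and the job is handed in when it is done.

Besides the shell and the picture viewer there is one more tool, called after "Emit:" as name([rows], argument=value, ...), one row to a line, values as JSON. move_arm: Moves the arm, as the interface text tells. Its arguments: {"type":"object","properties":{"motion":{"type":"array","items":{"type":"array","items":{"type":"number"}}},"jaw":{"type":"number"},"squeeze":{"type":"number"}},"required":["motion"]}

```bash
ls; mkdir -p pics; python3 - <<'E'
from plant import arm, viewer
import cv2, numpy as np
for n in ("top","side"):
    im=viewer.read_camera(n); cv2.imwrite(f"pics/{n}0.png",cv2.resize(im[...,::-1],(800,600),interpolation=cv2.INTER_CUBIC)); np.save(f"pics/{n}0.npy",im)
    print(n,viewer.camera_params(n))
print(viewer.camera_params("wrist"),arm.grip_depth)
s=arm.state();print({k:np.round(s[k],3) for k in("clock","ee_pos","orientation","force","opening")})
E
```

```text
pics
top {'fx': 503.9299381621326, 'fy': 503.9299381621326, 'cx': 277.03068967770986, 'cy': 203.69059605423152, 'origin': array([ 0.36176652, -0.02626455,  1.29228926]), 'orientation': array([[-0.01767057, -0.98129063,  0.19171974],
       [-0.99970655,  0.02051803,  0.01287695],
       [-0.01656975, -0.19143594, -0.98136524]])}
side {'fx': 420.9159813267685, 'fy': 420.9159813267685, 'cx': 277.8211496460559, 'cy': 210.3264331380484, 'origin': array([0.37534352, 0.68203739, 0.72771374]), 'orientation': array([[-0.95511017, -0.20554301,  0.21334629],
       [-0.29597779,  0.63114517, -0.71697484],
       [ 0.01271669, -0.74793572, -0.66364934]])}
{'fx': 291.3297539932145, 'fy': 291.3297539932145, 'cx': 282.41306258897214, 'cy': 212.8773206475328, 'hand_eye': array([[ 7.62399559e-04, -9.66510357e-01, -2.56626477e-01,
         6.87993393e-02],
       [ 9.99999709e-01,  7.26855965e-04,  2.33356743e-04,
        -4.41499607e-04],
       [-3.90112234e-05, -2.56626580e-01,  9.66510629e-01,
        -1.57742616e-01],
       [ 0.00000000e+00,  0.00000000e+00,  0.00000000e+00,
         1.00000000e+00]])} 0.0188
{'clock': np.float64(0.1), 'ee_pos': array([0.147, 0.633, 0.226]), 'orientation': array([[-0.974,  0.226, -0.   ],
       [ 0.226,  0.974, -0.002],
       [ 0.   , -0.002, -1.   ]]), 'force': array([-0.076,  1.004, -0.687]), 'opening': np.float64(0.092)}
```

View pics/top0.png

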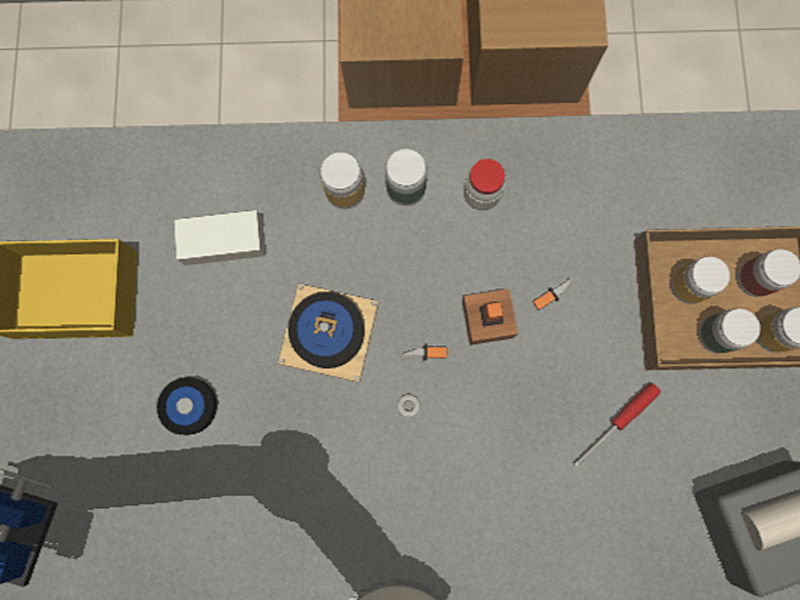

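View pics/side0.png

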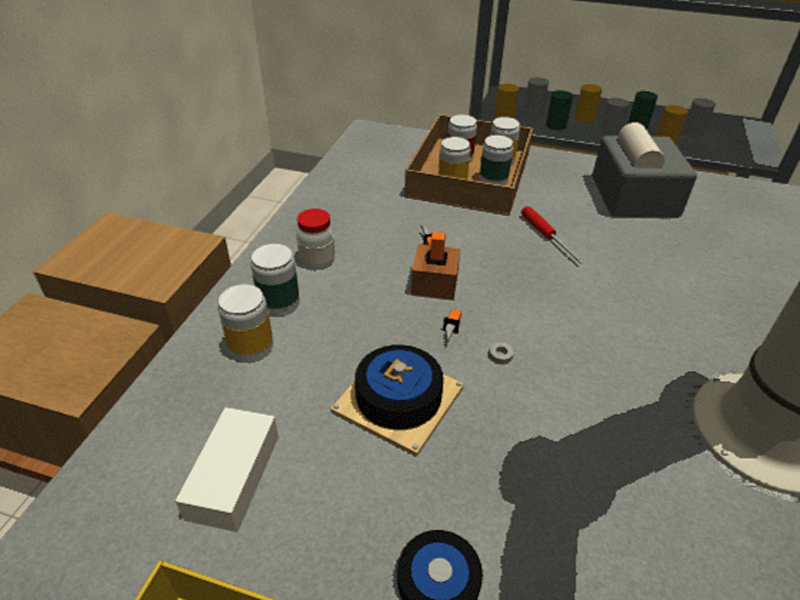

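The top view shows the wheel at about (325,327) and the block with the wedge at (491,314) in the 800 px image. I'll enlarge both.

```bash
python3 - <<'E'
import numpy as np,cv2
im=np.load("pics/top0.npy")[...,::-1]
a=im[195:270,192:267]; b=im[195:245,317:367]
A=cv2.resize(a,(450,450),interpolation=cv2.INTER_CUBIC);B=cv2.resize(b,(350,350),interpolation=cv2.INTER_CUBIC)
o=np.zeros((450,800,3),np.uint8);o[:,:450]=A;o[:350,450:]=B;cv2.imwrite("pics/crop0.png",o)
E
```

```text
(no output)
```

View pics/crop0.png

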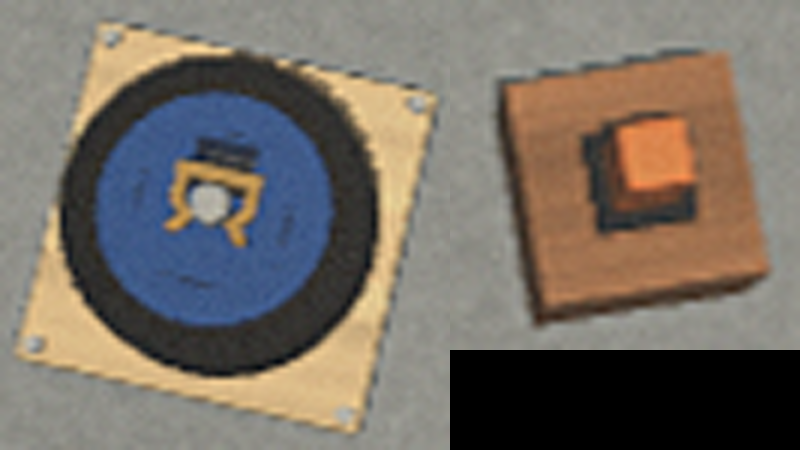

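```bash
cat > h.py <<'E'
import numpy as np
from plant import arm, viewer
def ray(cam,uv,z):
    p=viewer.camera_params(cam) if cam!="wrist" else wristp()
    d=p["orientation"]@np.array([(uv[0]-p["cx"])/p["fx"],(uv[1]-p["cy"])/p["fy"],1]); o=p["origin"]
    return o+d*(z-o[2])/d[2]
def wristp(s=None):
    p=dict(viewer.camera_params("wrist")); s=s or arm.state(); H=np.array(p["hand_eye"]); R=np.array(s["orientation"])
    p["orientation"]=R@H[:3,:3]; p["origin"]=np.array(s["ee_pos"])+R@H[:3,3]; return p
def proj(p,X):
    c=np.array(p["orientation"]).T@(np.array(X)-p["origin"]); return p["fx"]*c[0]/c[2]+p["cx"],p["fy"]*c[1]/c[2]+p["cy"]
E
python3 - <<'E'
from h import *
A=lambda u,v:(192+u/6-.5+.08,195+v/6-.42); B=lambda u,v:(317+u/7-.43,195+v/7-.43)
c=[ray("top",A(*q),0.01) for q in((100,22),(438,97),(358,432),(15,355))]
print("board",np.round(c,4).tolist(),np.mean(c,0),[np.linalg.norm(c[i]-c[i-1]) for i in range(4)])
print("axle",ray("top",A(210,202),.076)); 
l,r=ray("top",A(178,167),.068),ray("top",A(262,182),.068);print("bow",l,r)
ang=[np.degrees(np.arctan2(*(c[i]-c[j])[[1,0]])) for i,j in((0,3),(1,2))];print(ang)
d=l-r;print(np.degrees(np.arctan2(-d[0],d[1])))
c=[ray("top",B(*q),0.06) for q in((52,87),(280,52),(315,270),(85,308))]
print("holder",np.round(c,4).tolist(),np.mean(c,0),[np.linalg.norm(c[i]-c[i-1]) for i in range(4)],[np.degrees(np.arctan2(*(c[i]-c[j])[[1,0]])) for i,j in((0,3),(1,2))])
c=[ray("top",B(*q),0.113) for q in((164,121),(236,116),(244,182),(172,190))]
print("handle",np.mean(c,0),[np.linalg.norm(c[i]-c[i-1]) for i in range(4)],[np.degrees(np.arctan2(*(c[i]-c[j])[[1,0]])) for i,j in((0,3),(1,2))])
E
```

```text
board [[0.6305, 0.1694, 0.01], [0.5944, 0.0231, 0.01], [0.4513, 0.0587, 0.01], [0.4866, 0.2044, 0.01]] [0.54069904 0.11392235 0.01      ] [np.float64(0.14801569109647708), np.float64(0.1507256080878389), np.float64(0.14739194446594128), np.float64(0.14988522411168825)]
axle [0.54090937 0.11388281 0.076     ]
bow [0.55685187 0.12798061 0.068     ] [0.54993304 0.09347271 0.068     ]
[np.float64(-13.670812438663049), np.float64(-13.997193824664107)]
-11.337473809077556
holder [[0.5917, -0.1266, 0.06], [0.6027, -0.208, 0.06], [0.5245, -0.2165, 0.06], [0.5126, -0.1354, 0.06]] [ 0.5578637  -0.17161516  0.06      ] [np.float64(0.07953052260204078), np.float64(0.08205014480808849), np.float64(0.07866403987355579), np.float64(0.08193741365936856)] [np.float64(6.319058509308798), np.float64(6.2185796293257924)]
handle [ 0.55831443 -0.17285009  0.113     ] [np.float64(0.023759297707587747), np.float64(0.02444617644868406), np.float64(0.0227373653386942), np.float64(0.024472113686004878)] [np.float64(4.131937328045989), np.float64(4.200897082743564)]
```

Emit:
move_arm([
  [0.04,-0.03,0.01,-8],
  [0.08,-0.065,0.02,-16],
  [0.11,-0.1,0.02,-24],
  [0.14,-0.135,0.02,-32],
  [0.17,-0.17,0.02,-40],
  [0.2,-0.205,0.02,-48],
  [0.23,-0.24,0.02,-56],
  [0.26,-0.275,0.02,-64],
  [0.28,-0.31,0.02,-71],
  [0.29,-0.35,0.02,-71],
  [0.3,-0.395,0.02,-71],
  [0.31,-0.44,0.02,-71],
], jaw=-1)

```text
clock: 1.3
ee_pos: [0.4566, 0.1915, 0.2464]
orientation: [[-0.104, 0.995, -0.001], [0.995, 0.104, -0.0], [-0.0, -0.001, -1.0]]
force: [0.6, -0.4, -0.4]
opening: 0.0919
```

Emit:
move_arm([
  [0.015,-0.045,0,0],
  [0.03,-0.09,0,0],
  [0.045,-0.135,0,0],
  [0.06,-0.18,0,0],
  [0.07,-0.225,0,0],
  [0.08,-0.27,0,0],
  [0.09,-0.315,0,0],
  [0.1,-0.35,0,0],
  [0.101,-0.365,0,0],
  [0.101,-0.365,0,0],
  [0.101,-0.365,0,0],
])

```text
clock: 2.4
ee_pos: [0.5574, -0.17, 0.2462]
orientation: [[-0.105, 0.995, -0.001], [0.995, 0.105, 0.002], [0.002, -0.001, -1.0]]
force: [0.4, 1.5, 0.9]
opening: 0.0916
```

```bash
python3 - <<'E'
from h import *
import cv2
s=arm.state(); p=wristp(s); im=viewer.read_camera("wrist"); cv2.imwrite("pics/w1.png",cv2.resize(im[...,::-1],(800,600),interpolation=cv2.INTER_CUBIC))
print(s["ee_pos"],s["joint_positions"],s["force"],proj(p,[.558,-.172,.113]))
E
```

```text
[ 0.557427   -0.16999278  0.24621881] [ 0.05171556  0.33477737  0.24978443  1.72202495 -0.09271324  1.09767993
  0.43540541] [0.4211301  1.48218119 0.85891079] (np.float64(282.95793897218635), np.float64(206.6812735494708))
```

View pics/w1.png

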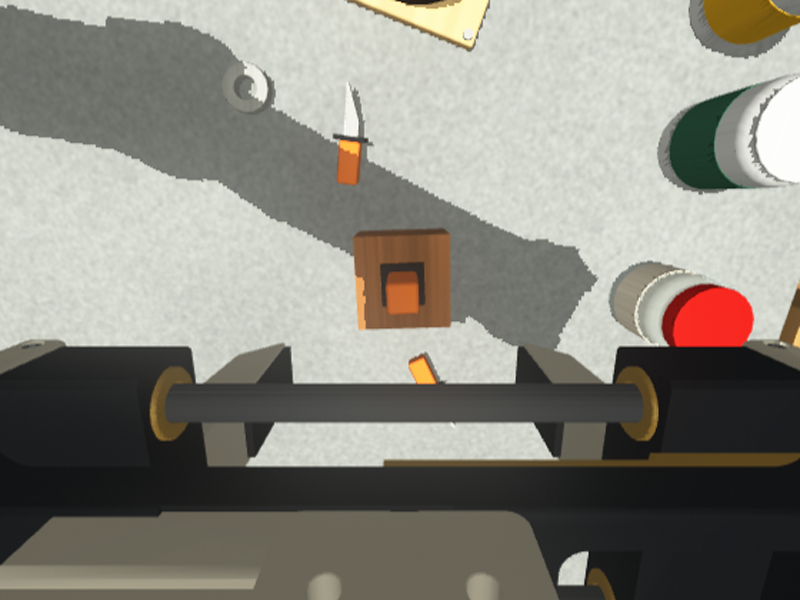

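Emit:
move_arm([
  [0,-0.002,-0.04,0],
  [0,-0.002,-0.08,0],
  [0,-0.002,-0.12,0],
  [0,-0.002,-0.15,0],
  [0,-0.002,-0.171,0],
  [0,-0.002,-0.171,0],
  [0,-0.002,-0.171,0],
])

```text
clock: 3.15
ee_pos: [0.5581, -0.1719, 0.0761]
orientation: [[-0.106, 0.994, -0.0], [0.994, 0.106, 0.001], [0.001, -0.0, -1.0]]
force: [0.2, -0.1, -0.3]
opening: 0.0916
```

Emit:
move_arm([
  [0,0,0,0],
  [0,0,0,0],
  [0,0,0,0],
  [0,0,0,0],
  [0,0,0,0],
  [0,0,0,0],
  [0,0,0,0],
  [0,0,0,0],
], jaw=1, squeeze=45)

```text
clock: 3.95
ee_pos: [0.5577, -0.1738, 0.0757]
orientation: [[-0.104, 0.995, -0.0], [0.995, 0.104, 0.0], [0.0, -0.0, -1.0]]
force: [0.2, -0.2, 0.5]
opening: 0.0328
```

Still closing; give it more time, then lift.

Emit:
move_arm([
  [0,0,0,0],
  [0,0,0,0],
  [0,0,0,0],
  [0,0,0,0],
])

```text
clock: 4.35
ee_pos: [0.5576, -0.1738, 0.0756]
orientation: [[-0.104, 0.995, -0.0], [0.995, 0.104, 0.0], [0.0, -0.0, -1.0]]
force: [-0.8, -0.6, 0.1]
opening: 0.0236
```

Emit:
move_arm([
  [0,0,0.01,0],
  [0,0,0.03,0],
  [0,0,0.06,0],
  [0,0,0.09,0],
  [0,0,0.12,0],
  [0,0,0.14,0],
  [0,0,0.14,0],
  [0,0,0.14,0],
])

```text
clock: 5.15
ee_pos: [0.5576, -0.1737, 0.2158]
orientation: [[-0.104, 0.995, 0.001], [0.995, 0.104, 0.0], [0.0, 0.001, -1.0]]
force: [0.3, 0.9, -2.5]
opening: 0.024
```

```bash
python3 - <<'E'
from h import *
import cv2
s=arm.state(); 
t=np.array(s["ee_pos"]); tip=t+[0,0,-0.068]; print(t,s["opening"],s["force"],s["joint_positions"][6])
o=np.zeros((400,800,3),np.uint8)
for i,n in enumerate(("side","top")):
    im=viewer.read_camera(n); p=viewer.camera_params(n); u,v=map(int,proj(p,tip)); print(n,u,v)
    c=im[v-30:v+10 if 0 else v+20,u-25:u+25]; o[:,i*400:(i+1)*400]=cv2.resize(c[...,::-1],(400,400),interpolation=cv2.INTER_CUBIC)
    np.save(f"pics/{n}1.npy",im)
cv2.imwrite("pics/lift.png",o)
E
```

```text
[ 0.55763027 -0.17366228  0.21578986] 0.023998057323304088 [ 0.27284821  0.91284371 -2.50455851] 0.44931201666051884
side 306 151
top 347 214
```

View pics/lift.png

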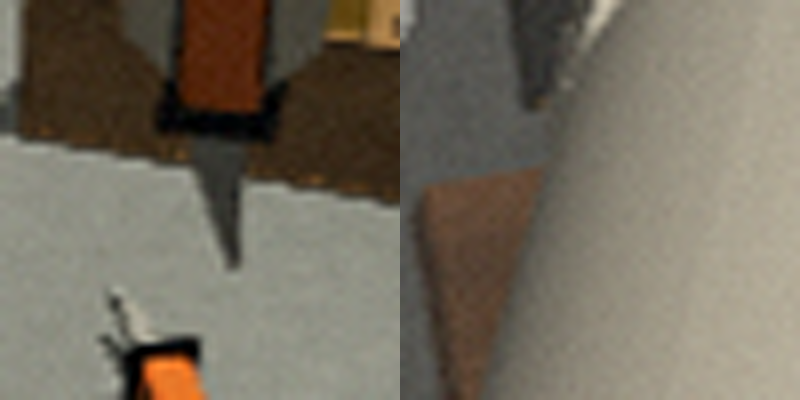

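The wedge's flat back faces −x world and it thickens towards +x, so it is aligned with k=0 and needs a twist of about −20°. I'll go above the axle.

Emit:
move_arm([
  [0,0.04,0,-5],
  [0,0.085,0,-10],
  [0,0.13,0,-15],
  [0,0.175,0,-19.8],
  [0.002,0.22,0,-19.8],
  [0.0025,0.26,-0.01,-19.8],
  [0.0025,0.283,-0.03,-19.8],
  [0.0025,0.283,-0.036,-19.8],
  [0.0025,0.283,-0.036,-19.8],
  [0.0025,0.283,-0.036,-19.8],
])

```text
clock: 6.25
ee_pos: [0.56, 0.1073, 0.1791]
orientation: [[0.241, 0.97, -0.001], [0.97, -0.241, -0.001], [-0.002, -0.001, -1.0]]
force: [-0.1, -0.1, -1.0]
opening: 0.024
```

```bash
python3 - <<'E'
from h import *
import cv2
s=arm.state(); R=np.array(s["orientation"]);t=np.array(s["ee_pos"]);pw=wristp(s)
tip=t-R[:,1]*.008+[0,0,-.0696]; print(t,np.round(R,3).tolist(),s["force"],s["opening"]); axle=[.5408,.1139,.076]
o=np.zeros((600,800,3),np.uint8)
for i,n in enumerate(("side","wrist")):
    im=viewer.read_camera(n); p=viewer.camera_params(n) if i==0 else pw; a,b=proj(p,tip),proj(p,axle);print(n,a,b)
    np.save(f"pics/{n}2.npy",im); m=(np.array(a)+b)/2
    w,h=(50,75) if i==0 else (100,150)
    u=int(np.clip(m[0]-w/2,0,560-w));v=int(np.clip(m[1]-h/2-(0 if i==0 else 20),0,420-h)); print(u,v)
    o[:,i*400:(i+1)*400]=cv2.resize(im[v:v+h,u:u+w,::-1],(400,600),interpolation=cv2.INTER_CUBIC)
cv2.imwrite("pics/over.png",o)
E
```

```text
[0.56003714 0.10731378 0.1790689 ] [[0.241, 0.97, -0.001], [0.97, -0.241, -0.001], [-0.002, -0.001, -1.0]] [-0.10316598 -0.12468491 -1.04646767] 0.02395791771477167
side (np.float64(274.23522618652953), np.float64(241.95193051745275)) (np.float64(278.70575891862035), np.float64(255.94806598980122))
251 211
wrist (np.float64(272.52750783182546), np.float64(222.27138970048617)) (np.float64(260.4957522751958), np.float64(209.93114765159265))
216 121
```

View pics/over.png

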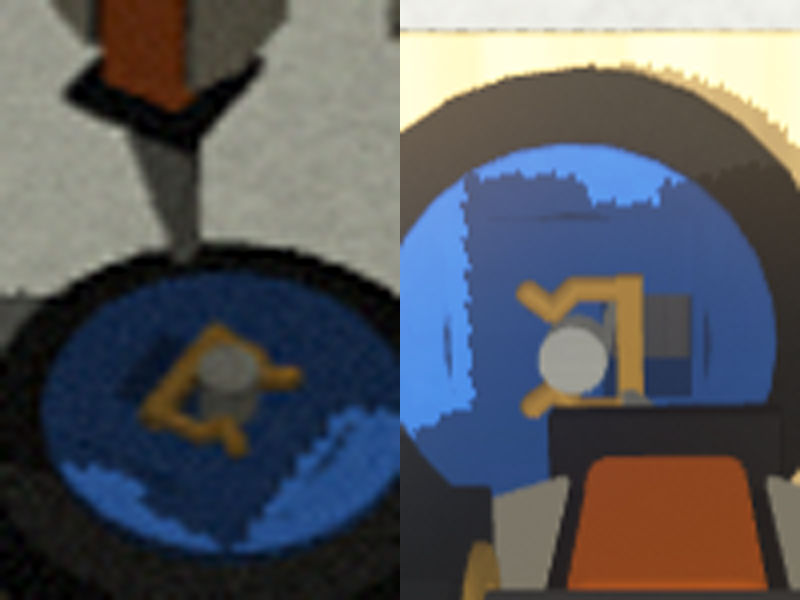

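```bash
python3 - <<'E'
from h import *
import cv2
s=arm.state(); R=np.array(s["orientation"]);t=np.array(s["ee_pos"]);p=wristp(s)
W=lambda x,y,z:t+R[:,1]*(x-.008)+R[:,0]*y+np.array([0,0,z-.0696])
for n,q in dict(tipc=(0,.005,0),tipc2=(.0015,.005,0),shL=(-.01,.018,.054),shR=(.026,.018,.054),shLt=(-.01,.018,.059),hL=(-.004,.012,.107),hR=(.02,.012,.107),hLb=(-.004,.012,.059)).items():
    a=proj(p,W(*q)); print(n,(a[0]-216)*4+400,(a[1]-121)*4)
im=np.load("pics/wrist2.npy")
c=im[205:245,245:315]; cv2.imwrite("pics/tipz.png",cv2.resize(c[...,::-1],(770,440),interpolation=cv2.INTER_NEAREST))
E
```

```text
tipc 625.3464687434996 381.8884456477184
tipc2 632.7515140930207 381.89540313579903
shL 548.4632302129171 394.9884312953477
shR 780.8519291681225 395.20820427850344
shLt 545.2406313148219 404.28991195794526
hL 557.3676912561176 578.7221171399051
hR 771.0944973841029 578.942581767684
hLb 585.7056838021963 442.12674633067263
```

View pics/tipz.png

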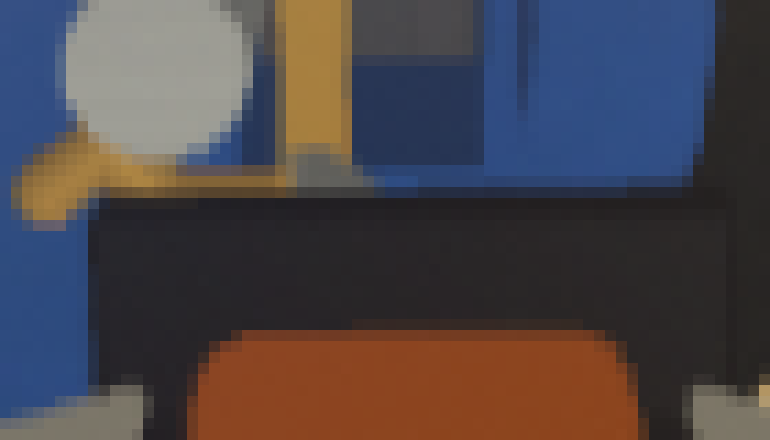

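Emit:
move_arm([
  [0,0.001,-0.015,0],
  [0.0004,0.0017,-0.03,0],
  [0.0004,0.0017,-0.0375,0],
  [0.0004,0.0017,-0.0375,0],
  [0.0004,0.0017,-0.0375,0],
])

```text
clock: 6.85
ee_pos: [0.5607, 0.1106, 0.1422]
orientation: [[0.24, 0.971, -0.0], [0.971, -0.24, -0.0], [-0.0, -0.0, -1.0]]
force: [0.2, -0.6, -0.4]
opening: 0.0241
```

Emit:
move_arm([
  [-0.001,0.0002,0,0],
  [-0.002,0.0005,0,0],
  [-0.0025,0.0006,0,0],
  [-0.003,0.0007,0,0],
  [-0.003,0.0007,0,0],
])

```text
clock: 7.35
ee_pos: [0.5576, 0.1117, 0.1424]
orientation: [[0.239, 0.971, 0.0], [0.971, -0.239, 0.0], [0.0, 0.0, -1.0]]
force: [0.3, -0.0, -2.0]
opening: 0.0234
```

Emit:
move_arm([
  [-0.0009,-0.0014,0,0],
  [-0.0014,-0.0013,0,0],
  [-0.0014,-0.0013,0,0],
  [-0.0014,-0.0013,0,0],
])

```text
clock: 7.75
ee_pos: [0.5563, 0.1103, 0.1423]
orientation: [[0.239, 0.971, 0.0], [0.971, -0.239, 0.0], [0.0, 0.0, -1.0]]
force: [0.2, 0.1, -1.3]
opening: 0.0237
```

Emit:
move_arm([
  [-0.0005,0.0001,0,0],
  [-0.0005,0.0001,0,0],
  [-0.0005,0.0001,0,0],
])

```text
clock: 8.05
ee_pos: [0.556, 0.1103, 0.1423]
orientation: [[0.24, 0.971, 0.001], [0.971, -0.24, -0.0], [0.0, 0.001, -1.0]]
force: [1.4, 0.1, -2.0]
opening: 0.0238
```

Emit:
move_arm([
  [-0.0005,0.0001,0,0],
  [-0.0005,0.0001,0,0],
  [-0.0005,0.0001,0,0],
])

```text
clock: 8.35
ee_pos: [0.5557, 0.1104, 0.1424]
orientation: [[0.24, 0.971, 0.001], [0.971, -0.24, -0.0], [0.0, 0.001, -1.0]]
force: [1.4, 0.1, -2.3]
opening: 0.0238
```

Emit:
move_arm([
  [-0.0005,0.0001,0,0],
  [-0.0005,0.0001,0,0],
  [-0.0005,0.0001,0,0],
])

```text
clock: 8.65
ee_pos: [0.5555, 0.1104, 0.1424]
orientation: [[0.24, 0.971, 0.001], [0.971, -0.24, -0.0], [0.0, 0.001, -1.0]]
force: [4.8, -0.9, -3.4]
opening: 0.0236
```

Emit:
move_arm([
  [-0.0005,0.0001,0,0],
  [-0.0005,0.0001,0,0],
  [-0.0005,0.0001,0,0],
])

```text
clock: 8.95
ee_pos: [0.5553, 0.1104, 0.1425]
orientation: [[0.24, 0.971, 0.002], [0.971, -0.24, -0.0], [0.0, 0.002, -1.0]]
force: [6.7, -1.3, -4.0]
opening: 0.0236
```

Emit:
move_arm([
  [0.0004,-0.0001,-0.001,0],
  [0.0004,-0.0001,-0.002,0],
  [0.0004,-0.0001,-0.003,0],
  [0.0004,-0.0001,-0.004,0],
  [0.0004,-0.0001,-0.005,0],
  [0.0004,-0.0001,-0.006,0],
  [0.0004,-0.0001,-0.006,0],
])

```text
clock: 9.65
ee_pos: [0.5554, 0.1107, 0.1364]
orientation: [[0.239, 0.971, 0.002], [0.971, -0.239, 0.0], [0.001, 0.001, -1.0]]
force: [5.3, -0.7, -0.8]
opening: 0.0237
```

Emit:
move_arm([
  [0,0,-0.001,0],
  [0,0,-0.002,0],
  [0,0,-0.003,0],
  [0,0,-0.004,0],
  [0,0,-0.004,0],
])

```text
clock: 10.15
ee_pos: [0.5553, 0.1109, 0.1328]
orientation: [[0.239, 0.971, 0.001], [0.971, -0.239, 0.001], [0.001, 0.001, -1.0]]
force: [4.8, -0.2, 4.3]
opening: 0.0239
```

Emit:
move_arm([
  [0,0,-0.001,0],
  [0,0,-0.002,0],
  [0,0,-0.002,0],
])

```text
clock: 10.45
ee_pos: [0.5553, 0.111, 0.1312]
orientation: [[0.239, 0.971, 0.001], [0.971, -0.239, 0.001], [0.001, 0.001, -1.0]]
force: [3.5, -0.4, 7.7]
opening: 0.0236
```

Emit:
move_arm([
  [0,0,-0.001,0],
  [0,0,-0.001,0],
  [0,0,-0.001,0],
])

```text
clock: 10.75
ee_pos: [0.5553, 0.1111, 0.1304]
orientation: [[0.239, 0.971, 0.002], [0.971, -0.239, 0.001], [0.001, 0.001, -1.0]]
force: [3.5, -0.5, 9.4]
opening: 0.024
```

Emit:
move_arm([
  [0,0,-0.001,0],
  [0,0,-0.002,0],
  [0,0,-0.002,0],
])

```text
clock: 11.05
ee_pos: [0.5553, 0.1112, 0.1283]
orientation: [[0.239, 0.971, 0.002], [0.971, -0.239, 0.001], [0.001, 0.001, -1.0]]
force: [3.7, -0.3, 6.4]
opening: 0.0239
```

Emit:
move_arm([
  [0,0,-0.001,0],
  [0,0,-0.002,0],
  [0,0,-0.003,0],
  [0,0,-0.003,0],
])

```text
clock: 11.45
ee_pos: [0.5554, 0.1112, 0.1251]
orientation: [[0.239, 0.971, 0.002], [0.971, -0.239, 0.001], [0.001, 0.002, -1.0]]
force: [5.1, -0.6, 5.3]
opening: 0.0235
```

Emit:
move_arm([
  [0,0,-0.001,0],
  [0,0,-0.002,0],
  [0,0,-0.003,0],
  [0,0,-0.003,0],
])

```text
clock: 11.85
ee_pos: [0.5554, 0.111, 0.1217]
orientation: [[0.239, 0.971, 0.002], [0.971, -0.239, 0.001], [0.001, 0.002, -1.0]]
force: [5.3, 0.2, 2.0]
opening: 0.0236
```

Emit:
move_arm([
  [0,0,-0.001,0],
  [0,0,-0.002,0],
  [0,0,-0.003,0],
  [0,0,-0.003,0],
])

```text
clock: 12.25
ee_pos: [0.5553, 0.1106, 0.1182]
orientation: [[0.24, 0.971, 0.001], [0.971, -0.24, 0.0], [0.0, 0.001, -1.0]]
force: [6.5, -1.1, 0.4]
opening: 0.0237
```

Emit:
move_arm([
  [0,0,-0.0015,0],
  [0,0,-0.003,0],
  [0,0,-0.0045,0],
  [0,0,-0.006,0],
  [0,0,-0.0075,0],
  [0,0,-0.009,0],
  [0,0,-0.009,0],
])

```text
clock: 12.95
ee_pos: [0.5552, 0.1104, 0.1089]
orientation: [[0.24, 0.971, 0.001], [0.971, -0.24, -0.0], [0.0, 0.001, -1.0]]
force: [6.9, -1.7, -2.3]
opening: 0.0236
```

Emit:
move_arm([
  [0,0,-0.0015,0],
  [0,0,-0.003,0],
  [0,0,-0.0045,0],
  [0,0,-0.006,0],
  [0,0,-0.0075,0],
  [0,0,-0.009,0],
  [0,0,-0.0105,0],
  [0,0,-0.0105,0],
])

```text
clock: 13.75
ee_pos: [0.5552, 0.1105, 0.0984]
orientation: [[0.24, 0.971, 0.001], [0.971, -0.24, -0.0], [0.0, 0.001, -1.0]]
force: [5.7, -1.1, -1.5]
opening: 0.0236
```

Emit:
move_arm([
  [0.0008,-0.0002,0,0],
  [0.0016,-0.0004,0,0],
  [0.0016,-0.0004,0,0],
  [0.0008,-0.0002,0,0],
  [0.0008,-0.0002,0,0],
])

```text
clock: 14.25
ee_pos: [0.5555, 0.1104, 0.0984]
orientation: [[0.239, 0.971, 0.0], [0.971, -0.239, -0.0], [0.0, 0.0, -1.0]]
force: [5.4, -1.1, -2.7]
opening: 0.0239
```

Emit:
move_arm([
  [0,0,0.003,0],
  [0,0,0.008,0],
  [0,0,0.014,0],
  [0,0,0.02,0],
  [0,0,0.03,0],
  [0,0,0.04,0],
  [0,0,0.055,0],
  [0,0,0.075,0],
  [0,0,0.1,0],
  [0,0,0.12,0],
  [0,0,0.12,0],
  [0,0,0.12,0],
])

```text
clock: 15.45
ee_pos: [0.5535, 0.1106, 0.2174]
orientation: [[0.239, 0.971, -0.004], [0.971, -0.239, -0.0], [-0.001, -0.003, -1.0]]
force: [-1.2, 0.9, -2.3]
opening: 0.0239
```

```bash
python3 - <<'E'
from h import *
import cv2
s=arm.state(); R=np.array(s["orientation"]);t=np.array(s["ee_pos"]);p=wristp(s);print(t,s["force"],s["opening"])
tip=t-R[:,1]*.008+[0,0,-.0696]
w=viewer.read_camera("wrist");sd=viewer.read_camera("side");ps=viewer.camera_params("side")
o=np.zeros((400,800,3),np.uint8)
for i,(im,p_) in enumerate(((sd,ps),(w,p))):
    a=proj(p_,[.5392,.1127,.076]);u,v=[int(x)-40 for x in a];print(u,v,a,proj(p_,tip))
    o[:,i*400:i*400+400]=cv2.resize(im[v:v+80,u:u+80,::-1],(400,400),interpolation=cv2.INTER_CUBIC)
cv2.imwrite("pics/off.png",o)
E
```

```text
[0.55349769 0.1105794  0.21736905] [-1.18834516  0.89160925 -2.31437122] 0.02394740141397744
239 215 (np.float64(279.61052270318845), np.float64(255.7150517909577)) (np.float64(277.0406332925274), np.float64(230.24255910511698))
229 163 (np.float64(269.1676654908247), np.float64(203.80505631429176)) (np.float64(272.74785970669456), np.float64(222.32217862390956))
```

View pics/off.png

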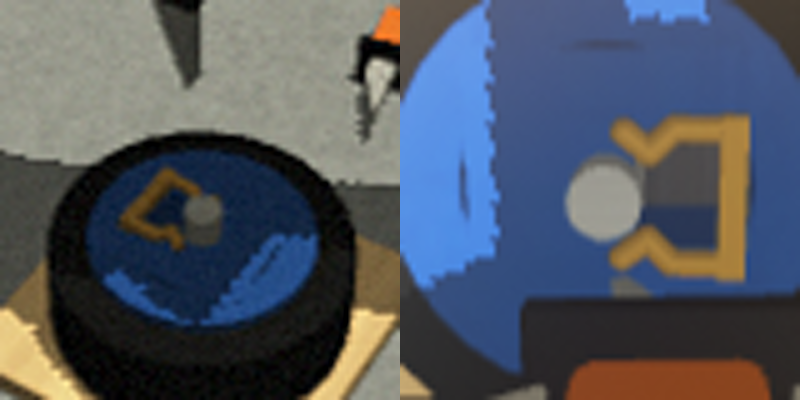

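The clip is off the axle and lies flat on the hub, with its jaws clear to the +x side. The wedge hasn't slipped in the grip, so I'll return it by the same shifts.

Emit:
move_arm([
  [0,-0.03,0,5],
  [0,-0.07,0,10],
  [0,-0.115,0,15],
  [0,-0.16,0,19.8],
  [0.001,-0.205,0,19.8],
  [0.002,-0.25,0,19.8],
  [0.0023,-0.275,0,19.8],
  [0.0023,-0.2842,0,19.8],
  [0.0023,-0.2842,-0.03,19.8],
  [0.0023,-0.2842,-0.065,19.8],
  [0.0023,-0.2842,-0.065,19.8],
  [0.0023,-0.2842,-0.065,19.8],
])

```text
clock: 16.75
ee_pos: [0.5569, -0.1723, 0.1528]
orientation: [[-0.105, 0.994, -0.003], [0.994, 0.105, 0.001], [0.002, -0.003, -1.0]]
force: [-0.1, 0.1, -1.1]
opening: 0.0239
```

Emit:
move_arm([
  [0,0,-0.005,0],
  [0,0,-0.01,0],
  [0,0,-0.015,0],
  [0,0,-0.02,0],
  [0,0,-0.025,0],
  [0,0,-0.03,0],
])

```text
clock: 17.35
ee_pos: [0.5577, -0.1738, 0.1234]
orientation: [[-0.104, 0.995, 0.0], [0.995, 0.104, 0.0], [0.0, 0.0, -1.0]]
force: [0.4, -0.0, -2.1]
opening: 0.0242
```

No contact, and the tip is 6 mm into the slot. Continuing down.

Emit:
move_arm([
  [0,0,-0.006,0],
  [0,0,-0.012,0],
  [0,0,-0.018,0],
  [0,0,-0.024,0],
  [0,0,-0.03,0],
  [0,0,-0.036,0],
  [0,0,-0.041,0],
  [0,0,-0.043,0],
  [0,0,-0.045,0],
  [0,0,-0.046,0],
  [0,0,-0.046,0],
])

```text
clock: 18.45
ee_pos: [0.5578, -0.1738, 0.0778]
orientation: [[-0.104, 0.995, 0.0], [0.995, 0.104, 0.0], [0.0, 0.0, -1.0]]
force: [0.9, 0.4, -1.7]
opening: 0.0242
```

Emit:
move_arm([
  [0,0,-0.001,0],
  [0,0,-0.0015,0],
  [0,0,-0.0015,0],
])

```text
clock: 18.75
ee_pos: [0.5577, -0.1738, 0.0763]
orientation: [[-0.104, 0.995, 0.0], [0.995, 0.104, 0.0], [0.0, 0.0, -1.0]]
force: [0.7, 0.2, -1.2]
opening: 0.024
```

Down within about 0.7 mm of the pick-up height. Release, then rise.

Emit:
move_arm([
  [0,0,-0.0005,0],
  [0,0,-0.0005,0],
  [0,0,-0.0005,0],
  [0,0,-0.0005,0],
  [0,0,-0.0005,0],
  [0,0,-0.0005,0],
  [0,0,-0.0005,0],
  [0,0,-0.0005,0],
  [0,0,-0.0005,0],
  [0,0,-0.0005,0],
], jaw=-1)

```text
clock: 19.75
ee_pos: [0.5578, -0.1738, 0.0757]
orientation: [[-0.104, 0.995, 0.0], [0.995, 0.104, 0.0], [0.0, 0.0, -1.0]]
force: [0.3, 0.5, -0.7]
opening: 0.0917
```

Emit:
move_arm([
  [0,0,0.02,0],
  [0,0,0.05,0],
  [0,0,0.09,0],
  [0,0,0.13,0],
  [0,0,0.17,0],
  [0,0,0.17,0],
  [0,0,0.17,0],
  [0,0,0.17,0],
  [0,0,0.17,0],
])

```text
clock: 20.65
ee_pos: [0.5567, -0.1734, 0.244]
orientation: [[-0.104, 0.995, -0.003], [0.995, 0.104, 0.001], [0.001, -0.003, -1.0]]
force: [0.7, -0.2, -0.5]
opening: 0.0918
```

```bash
python3 - <<'E'
from h import *
import cv2
s=arm.state();print(s["ee_pos"],s["force"],s["opening"],s["clock"])
sd=viewer.read_camera("side");ps=viewer.camera_params("side");o=np.zeros((400,800,3),np.uint8)
for i,(X,h) in enumerate((([.5392,.1127,.076],25),([.558,-.172,.07],30))):
    a=proj(ps,X);u,v=[int(x)-h for x in a]
    o[:,i*400:i*400+400]=cv2.resize(sd[v:v+2*h,u:u+2*h,::-1],(400,400),interpolation=cv2.INTER_CUBIC)
cv2.imwrite("pics/end.png",o)
E
```

```text
[ 0.55668131 -0.17339311  0.24400128] [ 0.66628079 -0.18648666 -0.54118488] 0.09177083700636464 20.65
```

View pics/end.png

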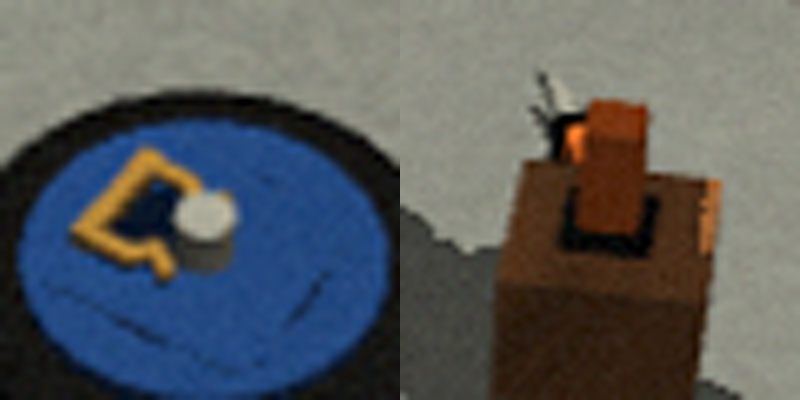

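The clip lies flat beside the axle, and the wedge is upright in the block with its shoulder down.

```bash
python3 -c "
from plant import hand_in
print(hand_in())"
```

```text
the job is handed in; nothing more can be done
None
```

The clip is off the axle and lying flat on the hub, the wedge is back in its block, and I handed the job in at about 20.7 s (limit 48 s). No verdict was given.

- **Spreading the clip:** I lifted the wedge out of its block and brought it sideways by feel until its back touched the axle, at about 7 N. I then slid it down in small steps to about 33 mm below the hub's face. The upward push at the wrist peaked near 9 N, and with the wedge's weight that means roughly 11 N on the wedge. It fell away as the clip came off.
- **Returning the wedge:** It went back into the block without noticeable contact forces. I let go within about 0.2 mm of the height where I had gripped it.
- **Last checks:** The wrist picture after the wedge came out put the clip about 14 mm towards its bow. The final side picture shows it flat and beside the axle. It also shows the wedge upright with its shoulder on the block. The gripper is open and about 13 cm above the handle.
- **Not checked directly:** The contact forces on the clip and the axle are only inferred from the wrist reading. I did not re-measure the other things on the bench. The arm passed well above them and I felt no unexpected contact.

My first estimate of the axle position was off by about 1.5 mm. I corrected it from the wrist camera and by touch. No check failed.

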